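Seat a drill template on its locating pins and swing the clamp over it

TASK

Put the aluminium drill template with the black grip on the pinned fixture, against the fence, so that both its holes drop over the two pins and it lies flat on the bed, then swing the fixture's clamp arm fully round over the template and let go. The pin bar has been shifted, so feel for the pins gently: never press or push the template against the fixture with more than about 40 N. Leave the other things on the bench where they are.

Things in the scene. Friction and masses are not known exactly. Their poses are not given: they have to be found in the camera images.
- template: Loose flat aluminium plate on the bench, 120 (its x) by 170 (its y) by 8 mm (z up), 0.3 to 0.6 kg. Origin: centre of its underside. Two round 14 mm locating holes right through at x = 0, y = +55 and -55 mm; beside the grip two windows of 16 by 60 mm with no use here. It fits equally well turned half round.
- grip (a point): Grasp point on the template's black grip block, over the template's centre, 34 mm above its underside. The block stands upright on the plate: 16 mm (template x) by 36 mm (template y), 40 mm tall, its top 48 mm above the underside. Pinch it across its 16 mm.
- fixture: Steel fixture fixed to the bench; origin on the bench under the middle of its pin slot. Flat rigid bed from x = -115 to +85 mm and y = -130 to +130 mm, upper face 25 mm above the bench. The slot runs along y at x = 0; in it, clamped tight and flush, sits a bar with two upright pins. A fence is on its far (+x) side, a clamp arm on its near side.
- seat (a point): Point on the bed's face (25 mm above the bench) over the fixture's origin, axes as the fixture's. Two pins, 12 mm across, chamfered, 6 mm above the bed, stand at x = 0, 110 mm apart along y. The point midway between them is NOT measured: anywhere from y = -15 to +15 mm, new each time. The template is home with its underside level with this point; off the holes it rides 6 mm higher on the pins.
- fence (a point): Middle of the fence's face, 8 mm above the bed, at the fixture's x = +60 mm. The rigid fence bar runs along the fixture's whole y, faces -x and stands 16 mm above the bed. With a long edge of the template against it the holes are in line with the pins (template centre at x = 0, 1 mm play all round); sliding along it then brings them over the pins.
- clamp (a joint): Angle of the clamp arm, rad. 0: it points along the fixture's -y, clear of the template's place; it grows counter-clockwise seen from above; at 1.57, its stop, it points along +x, fully over the template. Starts between -0.5 and 0.1, stays where left (about 1.2 N at the knob). Arm 16 mm wide, 8 thick, 61 long, its underside 10 mm above the bed: it passes over the template only when that is down.
- clamp_knob (a point): Middle of the upright black round knob near the clamp arm's end, 16 mm across and 28 mm tall (it runs from 18 to 46 mm above the bed); this point is 32 mm above the bed and 50 mm from the pivot. Push it or pinch it from above.
- clamp_pivot (a point): Axis of the clamp arm's pivot, at x = -90 mm, y = -60 mm in the fixture's frame, 10 mm above the bed.
- caliper_case: Bystander: closed black case, 90 by 210 by 31 mm. Origin: centre of its underside.
- bracket: Bystander: bent steel angle, 70 by 50 mm, 50 mm tall. Origin: centre of its underside.
- offcut: Bystander: flat steel offcut, 90 by 60 by 5 mm, with one hole of 20 mm. Origin: centre of its underside.
- gauge_block: Bystander: steel block, 35 by 60 by 30 mm. Origin: centre of its underside.
- wrench: Bystander: open-end wrench, 180 mm long, lying flat.
- can: Bystander: grey can, 66 mm across, 110 mm tall. Origin: centre of its underside.
- screw_tray: Bystander: open grey plastic tray, 120 by 170 by 40 mm. Origin: centre of its underside.
There are look-alikes about, which are no part of the job. Of the things that look like the template, the largest one is meant.

How it is judged:
By the outcome, as a careful person would: the job done as asked, in the order asked, and still so for the second after the job is handed in, with the robot touching nothing.
It also fails if it takes over 72 s, if anything falls off the work surface, if the arm or the gripper's body presses on something with over 40 N, if the wrist force passes 120 N, or if a joint passes its speed limit or range.

ROBOT

A 6-joint arm with a two-finger parallel gripper is mounted at the origin on the work surface. World frame = base frame: x ahead of the robot, y to its left, z up, the work surface at z = 0. Lengths are in mm, angles in rad, forces in N, time in s.
With the tool pointing down it reaches from about 350 to 775 mm from the base axis. Payload 7.3 kg.
Tool frame: the origin (TCP) lies midway between the tips of the shut fingers; the grasp point (between the pads) lies 19 mm behind it; z points along the fingers, y is the line along which they close (so a half turn about z gives the same grasp; the last joint's range is limited). The gripper opens to 92 mm and grips with 3 to 60 N. Pads are 19 mm wide; open, the fingers measure 130 mm over their backs; the gripper's body (75 mm by 190 mm) begins 47 mm behind the grasp point.
Start: joints at [-0.146, 0.342, 1.524, -0, 1.275, -0.146], TCP at [525.021, 0.019, 199.341] pointing down, gripper open.
Joint ranges: [-2.53, 2.53], [-0.77, 2.02], [0.04, 2.7], [-1, 4.14], [0.28, 2.66], [-3.11, 3.11]. Speed limits (rad/s): [2.57, 2.57, 3.14, 3.14, 3.14, 3.14].

INTERFACE

Orientations are given as [roll, pitch, yaw] about the fixed x, y, z axes, in that order (R = Rz(yaw) Ry(pitch) Rx(roll)).
In Python, from plant import bot gives the robot as it stands. The module is installed in compiled form; this text tells all that it offers.
- The arm moves only by the shell command python3 -m crank 'ROWS' [OPENING]. ROWS is JSON, a list of rows, each a list of 6 numbers: the shift along the tool's x, y, z in m, then the turn, a rotation vector about the tool's x, y, z in rad. In form: [[dx, dy, dz, wx, wy, wz], ...]. A call has 1 to 5 rows; each row shifts and turns the commanded pose from where the row before left it, along the tool's axes as they then stand; what a row does not reach is not made up. A row lasts 1/8 s, in which the tool goes at most 62.5 mm and 10.7 degrees, less where a joint would pass 70% of its speed; a pose out of reach is approached as far as the arm can. A call is refused whole if a number of a shift passes 0.0625 or a number of a turn 0.188, either way. A call with a gripper value outside its range is refused whole. OPENING is the opening in per cent of the stroke, from 0 (shut) to 100 (fully open), set as the call begins (- or left out, the last holds). The fingers move at their own pace and stop on an object; the grip force is fixed at half the most. Time passes only in rows, so rows that do not move let the fingers close. It gives the time, the measured TCP pose, the force, the opening and the grip force at its end, in the units of the state.
- bot.get_obs(): the state, without advancing time (a new reading comes with each control period).
- bot.capture(name): name is "scene" or "side" or "wrist"; returns a dict with "color" (400x640x3 uint8, blue, green, red), "fov_y" (degrees; the focal length in pixels is half the picture's height over the tangent of half this angle, whatever the lens; pixels are square), "cx", "cy" (the principal point, pixels), "extrinsics" (4x4, takes a point from world to camera coordinates); the wrist camera has in their place "tool_from_camera" (4x4, takes a point from camera to tool coordinates, whose origin is the TCP and whose axes are the flange's). Camera axes: x right, y up, looking along -z (the intrinsics and any distortion apply to the point x, -y, -z); pixel columns grow to the right and rows downward; lengths in mm; the calibration is good to about 2 mm. The wrist camera is an equidistant fisheye: a pixel r from the principal point sees the ray r / f radians off the axis. A picture is of the moment at which its call begins: read the wrist's pose just before it. There is no depth.
- bot.close_job(): hands the job in; it is judged then, once.
The state is a dict: "time": time; "joint_positions": joint angles; "dq": joint speeds; "tau": joint torques, N m; "tool_pos": TCP position; "tcp_rot": TCP orientation; "contact_force": force on the tool from outside, world axes, zero at the start; "moment": the same for the moment, N m; "grip_width": finger opening in mm; "finger_force": force on a finger pad.
Only numpy, scipy, OpenCV 4.12 (cv2) and the standard library are available. Lean on these libraries where they do the work, as an engineer would, in place of code of your own. Each camera call takes 0.05 s, during which the arm holds its last target. There are 200 camera calls.

## Working session

There is one attempt and no reset: what is moved stays moved. The work goes in short steps, Python scripts to look and compute and a shell command to move; the robot and the scene stay as the last step left them, time stands still between calls to the robot, and variables do not carry over. Pictures are saved under pics/ and viewed, at most 10 in all, crops included, and the job is handed in when it is done.

```bash
mkdir -p pics
cat > h.py <<'E'
import numpy as np, cv2
from plant import bot
from scipy.spatial.transform import Rotation as R
def cap(n):
    o=bot.get_obs(); c=bot.capture(n); c['obs']=o
    if n=='wrist':
        T=np.eye(4); T[:3,:3]=R.from_euler('xyz',o['tcp_rot']).as_matrix(); T[:3,3]=o['tool_pos']
        c['wc']=T@np.array(c['tool_from_camera'])
    else: c['wc']=np.linalg.inv(np.array(c['extrinsics']))
    c['f']=200/np.tan(np.radians(c['fov_y'])/2); c['fish']=n=='wrist'
    return c
def ray(c,u,v):
    x,y=(u-c['cx'])/c['f'],(v-c['cy'])/c['f']
    if c['fish']:
        r=np.hypot(x,y)+1e-12; d=np.array([x/r*np.sin(r),-y/r*np.sin(r),-np.cos(r)])
    else: d=np.array([x,-y,-1.])
    return c['wc'][:3,3],c['wc'][:3,:3]@d
def onz(c,u,v,z):
    p,d=ray(c,u,v); return p+d*(z-p[2])/d[2]
def proj(c,P):
    q=np.linalg.inv(c['wc'])@np.append(P,1); x,y,z=q[0],-q[1],-q[2]
    if c['fish']:
        r=np.hypot(x,y); t=np.arctan2(r,z); return c['cx']+c['f']*t*x/r, c['cy']+c['f']*t*y/r
    return c['cx']+c['f']*x/z, c['cy']+c['f']*y/z
E
python3 - <<'E'
from h import *
for n in ('scene','side','wrist'):
    c=cap(n); cv2.imwrite(f'pics/{n}0.png',c['color']); print(n,c['f'],c['cx'],c['cy'],c['wc'].round(3).tolist(), [k for k in c])
print(bot.get_obs())
E
```

```text
scene 392.778160538778 314.2168423695758 195.68911329317012 [[-0.815, -0.345, 0.465, 1077.988], [0.579, -0.51, 0.637, 785.234], [0.017, 0.788, 0.615, 832.374], [0.0, 0.0, 0.0, 1.0]] ['color', 'fov_y', 'cx', 'cy', 'extrinsics', 'obs', 'wc', 'f', 'fish']
side 404.95659451432226 320.1754578609399 203.26824871234376 [[0.845, 0.351, -0.403, 85.634], [-0.534, 0.544, -0.647, -672.054], [-0.008, 0.762, 0.648, 807.163], [0.0, 0.0, 0.0, 1.0]] ['color', 'fov_y', 'cx', 'cy', 'extrinsics', 'obs', 'wc', 'f', 'fish']
wrist 309.70691628693146 331.04015973861715 197.41934008668815 [[1.0, -0.0, 0.002, 525.657], [-0.0, 0.956, 0.295, 79.809], [-0.002, -0.295, 0.956, 384.428], [0.0, 0.0, 0.0, 1.0]] ['color', 'fov_y', 'cx', 'cy', 'tool_from_camera', 'obs', 'wc', 'f', 'fish']
{'time': 0.15, 'joint_positions': array([-1.46027747e-01,  3.42600275e-01,  1.52475531e+00,  6.31952058e-06,
        1.27537591e+00, -1.45977827e-01]), 'dq': array([ 2.25592767e-03, -2.25242583e-03, -1.93682083e-03, -1.96535058e-05,
       -1.21497057e-03,  1.23046809e-04]), 'tau': array([ 7.52666965e-04, -4.31470585e+01, -2.44352603e+01,  7.18239485e-02,
        5.38185902e-02, -1.32920518e-04]), 'tool_pos': array([5.24691245e+02, 5.52128538e-02, 1.98799864e+02]), 'tcp_rot': array([-3.14046680e+00, -1.71635167e-04,  1.57074447e+00]), 'contact_force': array([ 1.11923703, -0.35334773, -0.79016482]), 'moment': array([ 0.00206328, -0.02861624, -0.08971722]), 'finger_force': 0.0, 'grip_width': 91.82048810514982}
```

View pics/scene0.png

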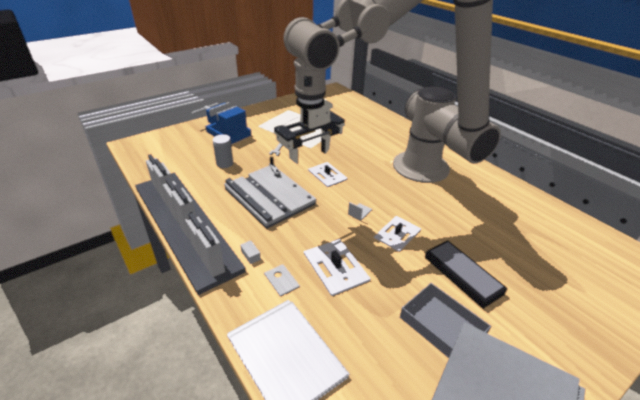

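View pics/wrist0.png

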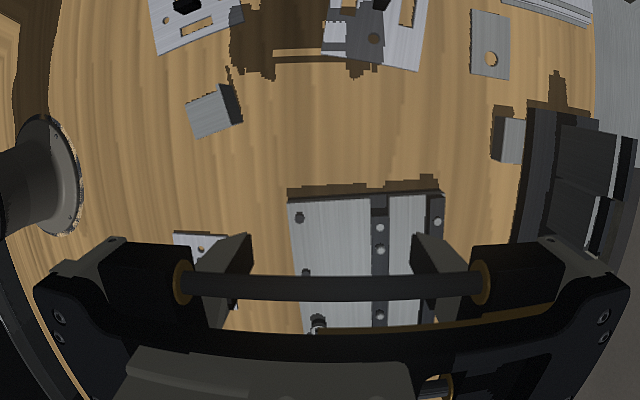

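The scene shows three plate look-alikes with black grips: (337,265) is the largest, with smaller ones at (398,232) and (327,173). The fixture is at (270,190). The wrist view shows the fixture with its fence to the right (+x), and the large plate at the top around (375,30). I'll confirm this in an enlarged crop.

Run:
```python
from h import *
a=cv2.imread('pics/scene0.png'); b=cv2.imread('pics/side0.png')
A=cv2.resize(a[140:300,215:435],None,fx=3.6,fy=3.6,interpolation=cv2.INTER_CUBIC)
cv2.imwrite('pics/crop1.png',A)
c=cap('scene')
for n,p in dict(big=[(304,250),(334,238),(369,273),(338,291)],mid=[(376,234),(398,216),(420,232),(397,250)],bed=[(225,180),(270,213),(315,200),(270,165)]).items():
    z=25 if n=='bed' else 8
    P=[onz(c,*q,z)[:2].round() for q in p]; print(n,[q.tolist() for q in P],[round(np.linalg.norm(P[i]-P[i-1])) for i in range(4)])
```

```text
big [[627.0, 124.0], [525.0, 133.0], [529.0, 296.0], [637.0, 296.0]] [172, 102, 163, 108]
mid [[409.0, 192.0], [293.0, 169.0], [290.0, 262.0], [404.0, 277.0]] [85, 118, 93, 115]
bed [[675.0, -299.0], [635.0, -57.0], [479.0, -31.0], [496.0, -293.0]] [179, 245, 158, 263]
```

View pics/crop1.png

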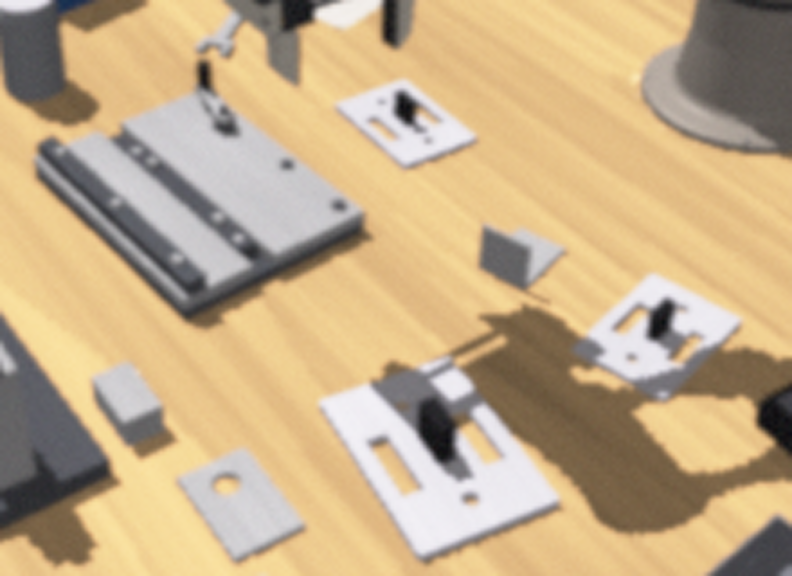

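View pics/side0.png

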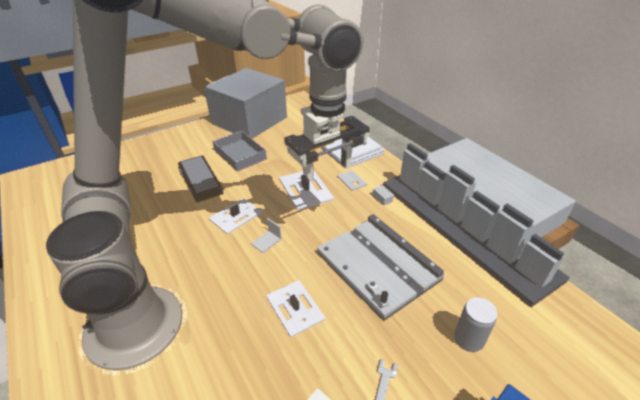

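The crop confirms it. The plate at scene (337,265) measures about 110 x 170 mm, so it is the template. The two smaller plates, (398,232) and (327,173), are look-alikes. The fixture's fence is at +x, and the clamp knob is near crop pixel (205,75). Next I'll look at the fixture from above with the wrist camera.

```bash
python3 -m crank '[[-0.04,0.01,-0.02,0,0,0],[-0.04,0.01,-0.02,0,0,0],[-0.04,0.01,-0.02,0,0,0],[-0.04,0,0,0,0,0],[0,0,0,0,0,0]]' 60
python3 - <<'E'
from h import *
c=cap('wrist'); cv2.imwrite('pics/w1.png',c['color']); print(c['wc'].round(3).tolist())
import pickle; pickle.dump(c,open('w1.pkl','wb'))
E
```

```text
time: 0.82
tool_pos: [554.7, -162.5, 258.8]
tcp_rot: [-3.141, 0.0, 1.567]
contact_force: [0.2, -1.1, -0.4]
grip_width: 55.6
finger_force: 0.0
[[1.0, 0.003, 0.003, 555.938], [-0.004, 0.955, 0.295, -82.71], [-0.001, -0.295, 0.955, 444.426], [0.0, 0.0, 0.0, 1.0]]
```

View pics/w1.png

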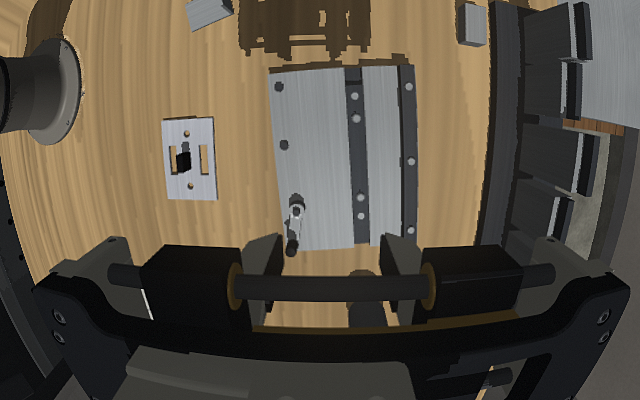

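The wrist view shows the bed with corners near (270,73) and (286,250). The bar carries dots at (355,96), (357,118), (360,197) and (361,216). The clamp pivot is near (296,206), the knob near (292,247), and the fence is the dark strip near column 408.

Run:
```python
from h import *
import pickle; c=pickle.load(open('w1.pkl','rb'))
P=lambda u,v,z: onz(c,u,v,z)[:2].round(1)
for n,u,v,z in [('cornerNL',270,73,25),('nearBot',286,250,25),('slot top R',362,67,25),('d1',355,96,28),('d2',357,118,28),('d3',360,197,28),('d4',361,216,28),('scr1',278.5,86.5,25),('scr2',284,145,25),('fs1',409,87,41),('fs2',411,161,41),('fs3',411,230,41),('fence fT',401,67,41),('fence fB',404,230,41),('pivot',296,206,43),('knob top',292,243,71)]:
    print(n,P(u,v,z))
im=c['color'][55:265,255:425]; cv2.imwrite('pics/crop2.png',cv2.resize(im,None,fx=2.8,fy=2.8,interpolation=cv2.INTER_CUBIC))
```

```text
cornerNL [473.6 -37.3]
nearBot [ 485.9 -295.9]
slot top R [596.7 -31.1]
d1 [587.1 -71. ]
d2 [ 589.9 -100.6]
d3 [ 595.7 -210.9]
d4 [ 597.9 -239.5]
scr1 [485.  -56.5]
scr2 [ 490.7 -136.9]
fs1 [657.1 -57.1]
fs2 [ 663.  -156.3]
fs3 [ 670.4 -257.1]
fence fT [646.1 -31. ]
fence fB [ 659.9 -256.9]
pivot [ 506.7 -218.9]
knob top [ 502.4 -261.8]
```

View pics/crop2.png

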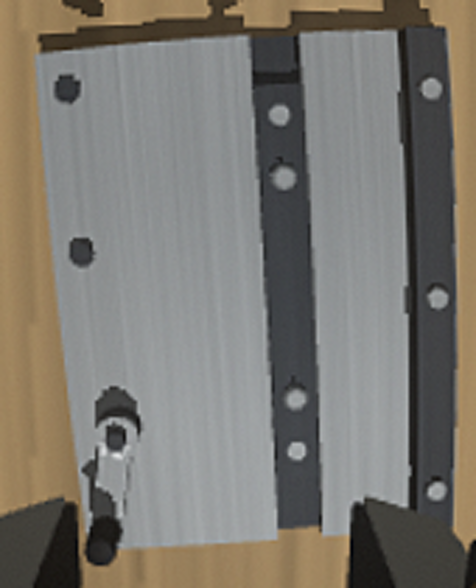

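d2 to d3 measures 110.5 mm and both cast shadows, so they are the pins. Their midpoint is about (593,-156), and the fixture yaw is about +0.06. The outer dots are flush screws. Next, the template.

```bash
python3 -m crank '[[0.06,0.005,0,0,0,0],[0.06,0.005,0,0,0,0],[0.06,0.005,0,0,0,0],[0.06,0.005,0,0,0,0],[0.0,0,0,0,0,0]]' 60
python3 - <<'E'
from h import *
c=cap('wrist'); cv2.imwrite('pics/w2.png',c['color']); 
import pickle; pickle.dump(c,open('w2.pkl','wb'))
print(c['obs']['tool_pos'])
E
```

```text
time: 1.5
tool_pos: [574.1, 85.4, 259.1]
tcp_rot: [-3.141, -0.001, 1.578]
contact_force: [-0.2, -1.0, 0.4]
grip_width: 55.1
finger_force: 0.0
[574.08253726  85.43880633 259.12030263]
```

View pics/w2.png

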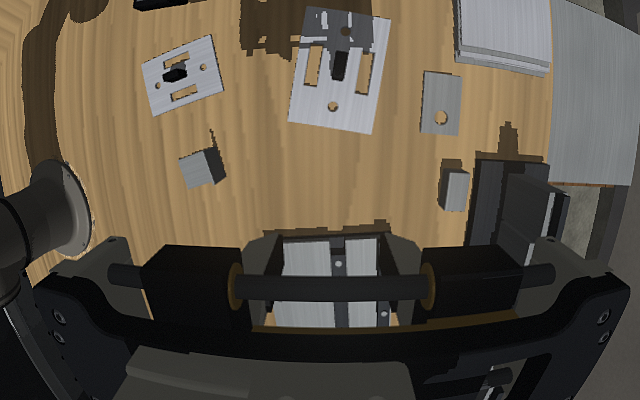

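The template's corners are at (305,6), (391,17), (373,134) and (288,123), its holes at (346,31) and (333,106), and its grip near (340,65).

Run:
```python
from h import *
import pickle; c=pickle.load(open('w2.pkl','rb'))
q=[(305,6),(391,17),(373,134),(288,123)]
P=np.array([onz(c,*a,8)[:2] for a in q]); print(P.round(1).tolist(),P.mean(0),[round(np.linalg.norm(P[i]-P[i-1]),1) for i in range(4)])
H=np.array([onz(c,*a,8)[:2] for a in [(346,31),(333,106)]]); print(H,H.mean(0),np.linalg.norm(H[0]-H[1]))
for d in (P[0]-P[3],P[1]-P[2],H[0]-H[1]): print('yaw',np.arctan2(-d[0],d[1]))
# grip top (dark blob)
g=cv2.cvtColor(c['color'],cv2.COLOR_BGR2GRAY)[45:90,320:360]; v,u=np.nonzero(g<35); print('grip px',u.min()+320,u.max()+320,v.min()+45,v.max()+45)
print(proj(c,[*P.mean(0),48]),proj(c,[*P.mean(0),8]))
```

```text
[[536.4, 310.1], [657.2, 296.5], [633.5, 125.0], [513.4, 139.9]] [585.12168518 217.88376632] [np.float64(171.8), np.float64(121.5), np.float64(173.1), np.float64(121.0)]
[[593.79251412 271.82345434]
 [576.56936701 163.68042616]] [585.18094057 217.75194025] 109.50594203179163
yaw -0.13462213837102083
yaw -0.1371296594973366
yaw -0.15793625138511
grip px 332 347 51 80
(np.float64(340.2972886205803), np.float64(64.12358908818081)) (np.float64(339.4865551734498), np.float64(67.83119098426954))
```

```bash
python3 -m crank '[[0.044,0.004,0.02,0,0,0],[0.044,0.004,0.04,0,0,0],[0.0445,0.004,0.04,0,0,0],[0,0,0.04,0,0,0.144],[0,0,0.04,0,0,0]]'
python3 -m crank '[[0,0,0,0,0,0]]'
python3 - <<'E'
from h import *
c=cap('wrist'); cv2.imwrite('pics/w3.png',c['color'])
print(proj(c,[585,218,48]),proj(c,[585,218,8]))
E
```

```text
time: 2.17
tool_pos: [586.8, 212.0, 77.9]
tcp_rot: [-3.141, 0.0, 1.425]
contact_force: [0.7, -0.1, 0.4]
grip_width: 55.1
finger_force: 0.0
time: 2.3
tool_pos: [584.7, 211.0, 76.3]
tcp_rot: [-3.135, 0.003, 1.426]
contact_force: [-0.5, 0.0, 0.7]
grip_width: 55.1
finger_force: 0.0
(np.float64(329.4307367810717), np.float64(206.21530205392963)) (np.float64(330.0183516363208), np.float64(190.9720450692906))
```

View pics/w3.png

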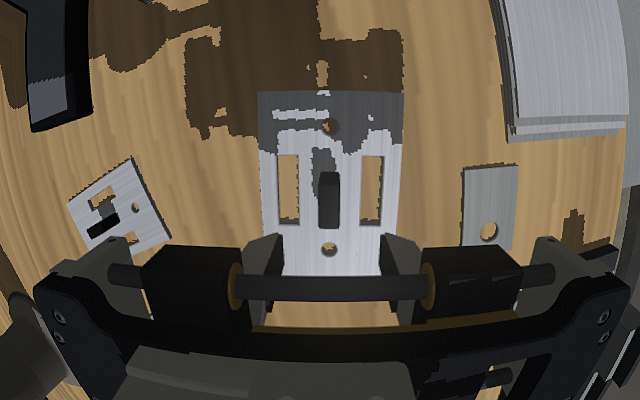

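The plate is square in view with its grip at (329,200), where it was predicted. The tool is still about 7 mm short in y. I'll correct that, descend and grip.

```bash
python3 -m crank '[[0.007,0,0.025,0,0,0],[0,0,0.02,0,0,0],[0,0,0.015,0,0,0],[0,0,0,0,0,0]]'
python3 -m crank '[[0,0,0,0,0,0],[0,0,0,0,0,0],[0,0,0,0,0,0],[0,0,0,0,0,0]]' 0
```

```text
time: 2.85
tool_pos: [588.2, 219.1, 19.7]
tcp_rot: [3.142, 0.0, 1.426]
contact_force: [0.2, 0.8, -0.2]
grip_width: 54.9
finger_force: 0.0
time: 3.35
tool_pos: [587.2, 219.6, 19.5]
tcp_rot: [-3.14, 0.0, 1.427]
contact_force: [-7.5, 1.9, 5.4]
grip_width: 19.8
finger_force: 3.2
```

```bash
python3 -m crank '[[0,0,0,0,0,0],[0,0,0,0,0,0],[0,0,0,0,0,0]]'
python3 -m crank '[[0,0,-0.02,0,0,0],[0,0,-0.03,0,0,0],[0,0,-0.03,0,0,0],[0,0,-0.02,0,0,0],[0,0,0,0,0,0]]'
```

```text
time: 3.72
tool_pos: [586.5, 219.6, 19.4]
tcp_rot: [-3.139, 0.001, 1.427]
contact_force: [-6.1, 0.8, 4.2]
grip_width: 14.1
finger_force: 30.0
time: 4.35
tool_pos: [589.1, 219.7, 121.1]
tcp_rot: [3.138, -0.001, 1.427]
contact_force: [-0.5, -0.8, -1.1]
grip_width: 0.6
finger_force: 0.0
```

The grasp slipped, so I'll look.

Run:
```python
from h import *
import pickle
c=cap('wrist'); pickle.dump(c,open('w4.pkl','wb'))
s=cap('scene')
a=cv2.resize(c['color'][90:300,200:460],(520,420)); b=cv2.resize(s['color'][220:310,280:400],None,fx=2.2,fy=2.2)
cv2.imwrite('pics/w4.png',cv2.hconcat([a,cv2.copyMakeBorder(b,0,420-b.shape[0],0,0,cv2.BORDER_CONSTANT)]))
print(c['obs']['tool_pos'],[proj(c,[585,218,z]) for z in (8,48)])
```

```text
[589.14227937 219.71312916 121.05222334] [(np.float64(326.1766140811026), np.float64(187.93974469551964)), (np.float64(325.62711943052415), np.float64(200.00430760934137))]
```

View pics/w4.png

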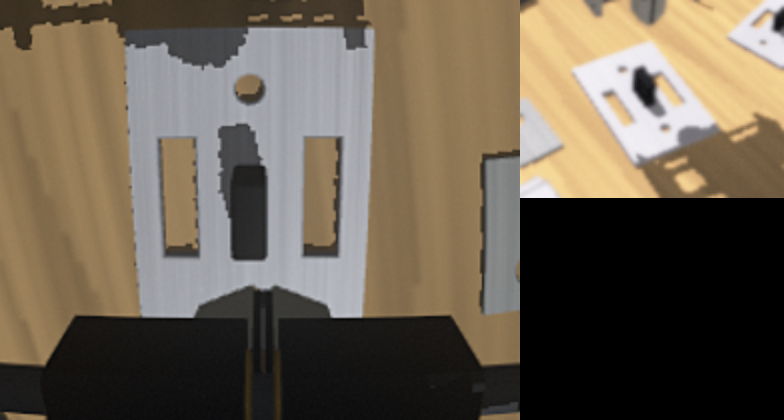

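Run:
```python
from h import *
import pickle; c=pickle.load(open('w4.pkl','rb'))
print('tcp px',proj(c,c['obs']['tool_pos']), 'tool_from_cam',np.array(c['tool_from_camera']).round(3).tolist())
s=cap('scene'); d=cap('side')
for q in ((327.3,251.8),(345.9,277.7)): print(onz(s,*q,8).round(1))
q=[(324.5,134.5)]; print('hole wrist',onz(c,*q[0],8).round(1), 'ctr',onz(c,324.8,188,8).round(1))
for t in (s,d): print(proj(t,c['obs']['tool_pos']))
a=s['color'][190:300,270:400]; b=d['color'][130:240,260:390]
cv2.imwrite('pics/sd5.png',cv2.resize(cv2.hconcat([a,b]),None,fx=3,fy=3,interpolation=cv2.INTER_CUBIC))
```

```text
tcp px (np.float64(330.00652408946655), np.float64(230.47137641497943)) tool_from_cam [[-0.0, 0.955, 0.295, 79.888], [1.0, 0.0, 0.001, 0.836], [0.001, 0.295, -0.955, -185.69], [0.0, 0.0, 0.0, 1.0]]
[575.9 167.5   8. ]
[592.  272.7   8. ]
hole wrist [591.3 271.1   8. ] ctr [583.6 218.1   8. ]
(np.float64(336.87270110212734), np.float64(235.5634197907038))
(np.float64(305.134633232989), np.float64(157.1185199985259))
```

View pics/sd5.png

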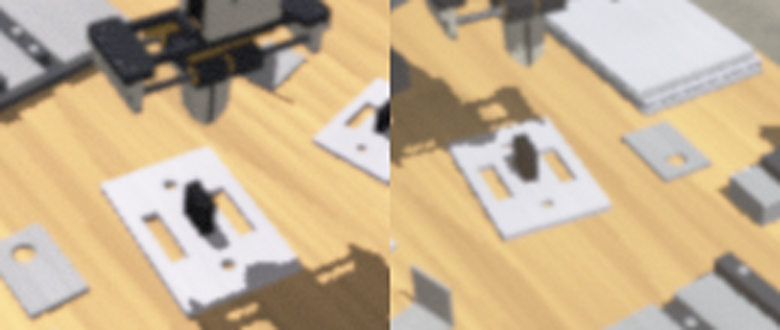

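The fingertips in both fixed views sit about 6 px above the projected TCP, at scene (340,229) and side (305,151). The real tips are therefore higher than reported. I'll triangulate that offset.

Run:
```python
from h import *
s=cap('scene'); d=cap('side')
def tri(rs):
    A=0;b=0
    for p,v in rs:
        v=v/np.linalg.norm(v); M=np.eye(3)-np.outer(v,v); A=A+M; b=b+M@p
    return np.linalg.solve(A,b)
print(tri([ray(s,340,229.3),ray(d,305,150.7)]).round(1), bot.get_obs()['tool_pos'].round(1))
# check: grip top: should be z 48
print(tri([ray(s,270+196/3,190+181/3),ray(d,260+130/3,130+137/3)]).round(1))
```

```text
[587.  222.4 143.8] [587.5 219.3 118.1]
[581.3 214.3  57.5]
```

The tips are about 15 mm higher than reported, so the first pinch caught only the block's top. I'll go deeper this time, guarding on force.

```bash
python3 -m crank '[[0,-0.0035,0,0,0,0],[0,0,0,0,0,0],[0,0,0.03,0,0,0],[0,0,0.03,0,0,0],[0,0,0.03,0,0,0]]' 50
python3 -m crank '[[0,0,0.01,0,0,0],[0,0,0.006,0,0,0],[0,0,0.004,0,0,0],[0,0,0,0,0,0]]'
```

```text
time: 5.28
tool_pos: [584.6, 220.0, 28.6]
tcp_rot: [3.141, -0.0, 1.427]
contact_force: [0.5, 0.2, -0.8]
grip_width: 44.1
finger_force: 0.0
time: 5.78
tool_pos: [584.9, 220.0, 9.9]
tcp_rot: [3.141, -0.0, 1.427]
contact_force: [-0.6, -0.2, 0.1]
grip_width: 46.1
finger_force: 0.0
```

```bash
python3 -m crank '[[-0.001,0,0.003,0,0,0],[0,0,0.003,0,0,0],[0,0,0,0,0,0]]'
python3 -m crank '[[0,0,0,0,0,0],[0,0,0,0,0,0],[0,0,0,0,0,0],[0,0,0,0,0,0],[0,0,0,0,0,0]]' 0
python3 -m crank '[[0,0,0,0,0,0]]'
```

```text
time: 6.15
tool_pos: [584.3, 218.9, 3.1]
tcp_rot: [-3.141, 0.0, 1.427]
contact_force: [0.5, 0.4, 0.8]
grip_width: 45.9
finger_force: 0.0
time: 6.78
tool_pos: [583.9, 219.0, 3.4]
tcp_rot: [-3.141, 0.0, 1.427]
contact_force: [-3.3, 0.3, 1.7]
grip_width: 15.6
finger_force: 30.0
time: 6.9
tool_pos: [583.9, 219.0, 3.4]
tcp_rot: [-3.141, 0.0, 1.427]
contact_force: [-3.7, 0.8, 3.3]
grip_width: 15.9
finger_force: 30.0
```

```bash
python3 -m crank '[[0,0,-0.005,0,0,0],[0,0,-0.01,0,0,0],[0,0,-0.02,0,0,0],[0,0,-0.02,0,0,0],[0,0,-0.02,0,0,0]]'
python3 -m crank '[[0,0,-0.015,0,0,0],[0,0,0,0,0,0]]'
```

```text
time: 7.52
tool_pos: [584.7, 218.8, 79.3]
tcp_rot: [3.141, -0.0, 1.427]
contact_force: [0.7, 0.2, -5.1]
grip_width: 15.6
finger_force: 30.0
time: 7.78
tool_pos: [585.4, 219.1, 94.7]
tcp_rot: [3.139, -0.001, 1.427]
contact_force: [-0.0, -0.7, -5.1]
grip_width: 16.0
finger_force: 30.0
```

Held, about 0.5 kg. Now I'll turn it to the fixture's yaw and carry it over.

```bash
python3 -m crank '[[0,0,0,0,0,-0.102],[0,0,0,0,0,-0.102],[-0.05,-0.002,0,0,0,0],[-0.05,-0.003,0,0,0,0],[-0.05,-0.003,0,0,0,0]]'
python3 -m crank '[[-0.05,-0.003,0,0,0,0],[-0.05,-0.003,0,0,0,0],[-0.05,-0.003,0,0,0,0],[-0.04,-0.002,0,0,0,0],[0,0,0,0,0,0]]'
```

```text
time: 8.4
tool_pos: [584.8, 67.4, 92.3]
tcp_rot: [-3.14, -0.0, 1.631]
contact_force: [1.3, 0.2, -4.6]
grip_width: 15.6
finger_force: 30.0
time: 9.02
tool_pos: [585.3, -124.7, 92.3]
tcp_rot: [-3.141, 0.0, 1.627]
contact_force: [-0.6, -0.3, -5.0]
grip_width: 15.7
finger_force: 30.0
```

```bash
python3 -m crank '[[-0.02,0.001,0,0,0,0],[-0.0155,0.001,0.01,0,0,0],[0,0,0.015,0,0,0],[0,0,0.015,0,0,0],[0,0,0,0,0,0]]'
python3 -m crank '[[0,0,0,0,0,0]]'
```

```text
time: 9.65
tool_pos: [588.5, -155.6, 51.1]
tcp_rot: [-3.138, -0.002, 1.631]
contact_force: [0.4, 0.6, -4.6]
grip_width: 15.7
finger_force: 30.0
time: 9.78
tool_pos: [590.2, -156.5, 53.4]
tcp_rot: [3.141, 0.0, 1.631]
contact_force: [-0.3, 0.5, -4.6]
grip_width: 15.7
finger_force: 30.0
```

```bash
python3 -m crank '[[-0.006,-0.002,0.006,0,0,0],[0,0,0.006,0,0,0],[0,0,0.003,0,0,0],[0,0,0,0,0,0]]'
python3 -m crank '[[0,0,0.0015,0,0,0],[0,0,0,0,0,0]]'
```

```text
time: 10.28
tool_pos: [588.2, -162.9, 38.0]
tcp_rot: [-3.141, -0.0, 1.631]
contact_force: [-1.2, -0.9, -5.2]
grip_width: 15.5
finger_force: 30.0
time: 10.52
tool_pos: [588.4, -163.0, 36.9]
tcp_rot: [3.141, 0.0, 1.631]
contact_force: [0.9, 0.1, -4.8]
grip_width: 15.5
finger_force: 30.0
```

```bash
python3 -m crank '[[0,0.002,0,0,0,0],[0,0.001,0,0,0,0],[0,0,0,0,0,0]]'
python3 -m crank '[[0,0.001,0,0,0,0],[0,0,0,0,0,0]]'
python3 -m crank '[[0,0.001,0,0,0,0],[0,0,0,0,0,0]]'
```

```text
time: 10.9
tool_pos: [591.5, -162.8, 36.9]
tcp_rot: [3.141, 0.0, 1.631]
contact_force: [-1.2, 0.0, -4.8]
grip_width: 15.7
finger_force: 30.0
time: 11.15
tool_pos: [592.0, -162.8, 36.8]
tcp_rot: [-3.141, -0.0, 1.631]
contact_force: [-1.6, -0.8, -3.6]
grip_width: 15.5
finger_force: 30.0
time: 11.4
tool_pos: [592.2, -162.8, 36.7]
tcp_rot: [-3.139, -0.0, 1.631]
contact_force: [-5.2, -2.2, -2.0]
grip_width: 16.1
finger_force: 30.0
```

Fence contact. Now down onto the pins.

```bash
python3 -m crank '[[0,0,0.001,0,0,0],[0,0,0.001,0,0,0],[0,0,0,0,0,0]]'
python3 -m crank '[[0,0,0.001,0,0,0],[0,0,0,0,0,0]]'
```

```text
time: 11.78
tool_pos: [592.2, -162.6, 35.0]
tcp_rot: [-3.139, -0.0, 1.631]
contact_force: [-6.8, -1.3, -0.3]
grip_width: 15.9
finger_force: 30.0
time: 12.02
tool_pos: [592.2, -162.5, 34.7]
tcp_rot: [-3.139, -0.0, 1.631]
contact_force: [-7.8, 1.8, 4.8]
grip_width: 15.8
finger_force: 30.0
```

On the pins (34.7, expected 34.4). Sliding +y along the fence.

```bash
python3 -m crank '[[0.001,0,0.0003,0,0,0],[0.001,0,0,0,0,0],[0,0,0,0,0,0]]'
python3 -m crank '[[0.001,0,0,0,0,0],[0.001,0,0,0,0,0],[0,0,0,0,0,0]]'
python3 -m crank '[[0.001,0,0,0,0,0],[0,0,0,0,0,0]]'
```

```text
time: 12.4
tool_pos: [592.2, -162.2, 34.5]
tcp_rot: [-3.14, 0.002, 1.631]
contact_force: [-6.3, -4.6, 3.8]
grip_width: 16.2
finger_force: 30.0
time: 12.78
tool_pos: [592.2, -161.1, 34.3]
tcp_rot: [-3.14, 0.003, 1.631]
contact_force: [-7.4, -8.2, 2.4]
grip_width: 15.6
finger_force: 30.0
time: 13.02
tool_pos: [592.2, -160.2, 34.3]
tcp_rot: [-3.14, 0.004, 1.631]
contact_force: [-7.6, -8.2, 1.1]
grip_width: 15.7
finger_force: 30.0
```

```bash
python3 -m crank '[[0.001,0,0.0005,0,0,0],[0.001,0,0,0,0,0],[0,0,0,0,0,0]]'
python3 -m crank '[[0.001,0,0,0,0,0],[0,0,0,0,0,0]]'
python3 -m crank '[[0.001,0,0,0,0,0],[0,0,0,0,0,0]]'
```

```text
time: 13.4
tool_pos: [592.1, -159.0, 34.3]
tcp_rot: [-3.141, 0.005, 1.631]
contact_force: [-7.6, -10.1, 2.3]
grip_width: 15.8
finger_force: 30.1
time: 13.65
tool_pos: [592.1, -157.9, 34.3]
tcp_rot: [-3.141, 0.005, 1.631]
contact_force: [-7.8, -10.3, 2.6]
grip_width: 15.6
finger_force: 30.0
time: 13.9
tool_pos: [591.9, -156.6, 34.0]
tcp_rot: [-3.14, 0.004, 1.631]
contact_force: [-7.0, -9.5, 2.3]
grip_width: 15.9
finger_force: 30.0
```

```bash
python3 -m crank '[[0.0007,0,0.0003,0,0,0],[0,0,0,0,0,0]]'
python3 -m crank '[[0.0007,0,0.0003,0,0,0],[0,0,0,0,0,0]]'
python3 -m crank '[[0.0007,0,0,0,0,0],[0,0,0,0,0,0]]'
```

```text
time: 14.15
tool_pos: [591.6, -154.0, 32.7]
tcp_rot: [-3.139, 0.001, 1.631]
contact_force: [-4.8, -2.6, -3.4]
grip_width: 15.5
finger_force: 30.0
time: 14.4
tool_pos: [591.5, -152.9, 32.2]
tcp_rot: [-3.139, 0.0, 1.631]
contact_force: [-5.5, -2.3, -3.7]
grip_width: 15.5
finger_force: 30.0
time: 14.65
tool_pos: [591.5, -152.3, 32.2]
tcp_rot: [-3.139, 0.001, 1.631]
contact_force: [-4.2, -3.8, -3.7]
grip_width: 15.8
finger_force: 30.0
```

It is dropping (z 32.2). Lower gently.

```bash
python3 -m crank '[[0,0,0.001,0,0,0],[0,0,0.001,0,0,0],[0,0,0,0,0,0]]'
python3 -m crank '[[0,0,0.001,0,0,0],[0,0,0,0,0,0]]'
```

```text
time: 15.02
tool_pos: [591.5, -152.3, 30.7]
tcp_rot: [-3.139, 0.001, 1.631]
contact_force: [-6.6, -3.5, -1.1]
grip_width: 16.0
finger_force: 30.0
time: 15.28
tool_pos: [591.4, -152.3, 29.8]
tcp_rot: [-3.139, 0.001, 1.631]
contact_force: [-7.2, -2.6, -0.3]
grip_width: 15.9
finger_force: 30.0
```

```bash
python3 -m crank '[[0,0,0.001,0,0,0],[0,0,0,0,0,0]]'
python3 -m crank '[[0,0,0.001,0,0,0],[0,0,0,0,0,0]]'
python3 -m crank '[[0,0,0.0005,0,0,0],[0,0,0,0,0,0]]'
```

```text
time: 15.52
tool_pos: [591.4, -152.2, 28.9]
tcp_rot: [-3.139, 0.001, 1.631]
contact_force: [-8.1, -2.6, 1.2]
grip_width: 15.6
finger_force: 30.0
time: 15.78
tool_pos: [591.4, -152.0, 28.4]
tcp_rot: [-3.139, 0.001, 1.631]
contact_force: [-9.0, -0.8, 5.5]
grip_width: 16.0
finger_force: 30.0
time: 16.02
tool_pos: [591.4, -152.0, 28.4]
tcp_rot: [-3.14, 0.001, 1.631]
contact_force: [-9.5, -0.0, 7.9]
grip_width: 15.8
finger_force: 30.0
```

Home: z 28.4 is exactly as expected. Relax, release and lift.

```bash
python3 -m crank '[[0,-0.0007,-0.001,0,0,0],[0,0,0,0,0,0],[0,0,0,0,0,0]]'
python3 -m crank '[[0,0,0,0,0,0],[0,0,0,0,0,0],[0,0,0,0,0,0]]' 42
python3 -m crank '[[0,0,-0.02,0,0,0],[0,0,-0.04,0,0,0],[0,0,-0.03,0,0,0],[0,0,0,0,0,0]]'
python3 - <<'E'
from h import *
import pickle
c=cap('wrist'); pickle.dump(c,open('w6.pkl','wb'))
# knob prediction: fixture from pins/fence
yaw=.06; ex=np.array([np.cos(yaw),np.sin(yaw)]); ey=np.array([-ex[1],ex[0]])
w=pickle.load(open('w1.pkl','rb'))
for u,v in ((292,243),(292,247)): print('knob',onz(w,u,v,71)[:2])
print('pivot',onz(w,296,206,43)[:2])
E
```

```text
time: 16.4
tool_pos: [591.4, -152.0, 28.4]
tcp_rot: [-3.141, 0.001, 1.631]
contact_force: [-6.5, -0.2, 1.3]
grip_width: 15.8
finger_force: 30.0
time: 16.77
tool_pos: [592.6, -151.7, 28.3]
tcp_rot: [3.14, 0.0, 1.631]
contact_force: [0.6, 0.3, 0.6]
grip_width: 37.6
finger_force: 0.0
time: 17.27
tool_pos: [593.8, -152.2, 120.8]
tcp_rot: [3.136, 0.002, 1.631]
contact_force: [0.3, -0.1, -0.3]
grip_width: 38.9
finger_force: 0.0
knob [ 502.38955474 -261.84249204]
knob [ 502.06863525 -267.846568  ]
pivot [ 506.65828825 -218.92923719]
```

```bash
python3 -m crank '[[-0.04,-0.034,0,0,0,0],[-0.04,-0.034,0,0,0,0],[-0.037,-0.032,0,0,0,0],[0,0,0,0,0,0]]' 50
python3 - <<'E'
from h import *
s=cap('scene'); d=cap('side')
print('can base',onz(s,223,164,0).round(),onz(d,473,345,0).round(),'top',onz(d,479,308,110).round())
import pickle; w=pickle.load(open('w1.pkl','rb'))
print('knob',onz(w,290.7,250.7,71).round(1),'pivot',onz(w,296,210.7,43).round(1))
# template check: scene pixels of hole/pin not visible; check corners of template vs bed numerically
for P in ([501.3,-274.7,71],[501.3,-274.7,43]): print(proj(s,P),proj(d,P))
g=cv2.cvtColor(d['color'],cv2.COLOR_BGR2GRAY)
p=[int(round(x)) for x in proj(d,[501.3,-274.7,60])]; print(p); print(g[p[1]-12:p[1]+13:2,p[0]-14:p[0]+15:2])
E
```

```text
time: 17.82
tool_pos: [496.8, -276.4, 116.5]
tcp_rot: [-3.139, -0.001, 1.626]
contact_force: [-0.4, 0.4, 0.7]
grip_width: 45.8
finger_force: 0.0
can base [ 623. -432.    0.] [ 612. -448.    0.] top [ 615. -428.  110.]
knob [ 500.  -273.5   71. ] pivot [ 506.4 -225.8   43. ]
(np.float64(270.7655828061486), np.float64(157.08003251482725)) (np.float64(385.3023185471277), np.float64(292.4884115112177))
(np.float64(271.1553941627406), np.float64(163.61406018927636)) (np.float64(384.11783276983977), np.float64(300.12467890113857))
[385, 296]
[[118 116 177 215 217 188 147 206 238 232 214 211 215 215 215]
 [215 200 233 223 220 218 190 148 193 207 213 215 214 216 215]
 [180 223 221 213 215 219 216 205 206 216 218 216 216 215 216]
 [111 192 214 212 213 204 189 186 204 218 219 217 216 215 215]
 [ 95 133 208 212 210 167  81  79 147 210 217 218 217 215 217]
 [135 117 158 155 176 113  74  71 108 205 214 216 217 217 215]
 [184 123 114 117 115  79  67  72 128 211 217 215 216 216 218]
 [186 120 118 113 111  73  70  71 147 209 217 216 213 216 219]
 [176 145 116 114 106  77  70  78 168 213 212 216 216 214 216]
 [139 189 154 118 114 119 103 129 190 211 212 211 215 217 213]
 [109 140 192 151 116 130 195 202 195 203 216 213 211 214 200]
 [ 87 110 140 174 128 125 173 191 195 210 213 217 210 186 165]
 [103  86 107 140 170 176 205 211 214 209 208 200 179 152 126]]
```

The side camera shows the dark knob at (384,296), as predicted, and the can is well clear. Pinch the knob.

```bash
python3 -m crank '[[0.002,0.004,0.02,0,0,0],[0,0,0.03,0,0,0],[0,0,0.025,0,0,0],[0,0,0.005,0,0,0],[0,0,0,0,0,0]]'
python3 -m crank '[[0,0,0,0,0,0],[0,0,0,0,0,0],[0,0,0,0,0,0],[0,0,0,0,0,0]]' 0
```

```text
time: 18.55
tool_pos: [503.6, -271.5, 38.0]
tcp_rot: [-3.142, -0.0, 1.632]
contact_force: [0.9, 0.2, -0.0]
grip_width: 45.8
finger_force: 0.0
time: 19.05
tool_pos: [502.9, -272.7, 38.3]
tcp_rot: [3.142, 0.001, 1.631]
contact_force: [-2.2, -1.4, 1.7]
grip_width: 14.0
finger_force: 30.0
```

Pinched near its top; I'll re-grip 5 mm lower.

```bash
python3 -m crank '[[0,0,0,0,0,0],[-0.001,0,0.003,0,0,0],[0,0,0.003,0,0,0],[0,0,0,0,0,0]]' 35
python3 -m crank '[[0,0,0,0,0,0],[0,0,0,0,0,0],[0,0,0,0,0,0],[0,0,0,0,0,0]]' 0
```

```text
time: 19.55
tool_pos: [502.9, -272.9, 31.4]
tcp_rot: [-3.141, -0.001, 1.631]
contact_force: [-0.8, 0.1, -0.1]
grip_width: 32.0
finger_force: 0.0
time: 20.05
tool_pos: [503.2, -273.2, 32.0]
tcp_rot: [3.141, 0.0, 1.631]
contact_force: [-0.7, -0.5, 0.6]
grip_width: 14.5
finger_force: 30.0
```

```bash
python3 -m crank '[[-0.0003,0.0085,0,0,0,0],[0.0011,0.0084,0,0,0,0],[0.0025,0.0082,0,0,0,0],[0,0,0,0,0,0]]'
python3 -m crank '[[0.0038,0.0075,0,0,0,0],[0.005,0.0068,0,0,0,0],[0.0061,0.0059,0,0,0,0],[0,0,0,0,0,0]]'
```

```text
time: 20.55
tool_pos: [527.8, -269.8, 32.1]
tcp_rot: [-3.141, 0.002, 1.632]
contact_force: [-2.5, -4.7, 0.9]
grip_width: 14.9
finger_force: 30.0
time: 21.05
tool_pos: [546.8, -253.0, 32.3]
tcp_rot: [-3.14, 0.001, 1.632]
contact_force: [-4.8, -3.3, 4.4]
grip_width: 14.5
finger_force: 30.0
```

```bash
python3 -m crank '[[0.007,0.0047,0,0,0,0],[0.0078,0.0035,0,0,0,0],[0.0081,0.0021,0,0,0,0],[0.006,0.0007,0,0,0,0],[0,0,0,0,0,0]]'
python3 -m crank '[[0.001,0,0,0,0,0],[0,0,0,0,0,0]]'
```

```text
time: 21.68
tool_pos: [555.7, -223.5, 32.4]
tcp_rot: [-3.14, 0.001, 1.632]
contact_force: [-5.5, -2.9, 4.6]
grip_width: 14.6
finger_force: 30.0
time: 21.92
tool_pos: [555.7, -223.0, 32.4]
tcp_rot: [-3.14, 0.002, 1.631]
contact_force: [-5.3, -3.6, 3.2]
grip_width: 14.4
finger_force: 30.0
```

Near the end; continue until the stop is felt.

```bash
python3 -m crank '[[0.0015,0,0,0,0,0],[0,0,0,0,0,0]]'
python3 -m crank '[[0.0015,0,0,0,0,0],[0,0,0,0,0,0]]'
python3 -m crank '[[0.0015,0,0,0,0,0],[0,0,0,0,0,0]]'
```

```text
time: 22.18
tool_pos: [555.8, -222.0, 32.4]
tcp_rot: [-3.14, 0.003, 1.632]
contact_force: [-4.1, -6.3, 3.7]
grip_width: 14.4
finger_force: 30.0
time: 22.42
tool_pos: [555.8, -220.4, 32.4]
tcp_rot: [-3.141, 0.002, 1.631]
contact_force: [-4.1, -5.5, 2.6]
grip_width: 14.9
finger_force: 30.0
time: 22.68
tool_pos: [555.8, -219.2, 32.4]
tcp_rot: [-3.141, 0.003, 1.632]
contact_force: [-4.6, -6.7, 2.6]
grip_width: 14.5
finger_force: 30.0
```

```bash
python3 -m crank '[[0.0015,0,0,0,0,0],[0,0,0,0,0,0]]'
python3 -m crank '[[0.0015,0,0,0,0,0],[0,0,0,0,0,0]]'
python3 - <<'E'
from h import *
c=cap('scene'); d=cap('side')
for t in (c,d):
    print(proj(t,[556,-222,71]),proj(t,[556,-222,43]))
    g=cv2.cvtColor(t['color'],cv2.COLOR_BGR2GRAY); p=[int(round(x)) for x in proj(t,[556,-222,50])]; print(p); print(g[p[1]-12:p[1]+13:2,p[0]-16:p[0]+17:2])
E
```

```text
time: 22.92
tool_pos: [555.8, -217.5, 32.4]
tcp_rot: [-3.141, 0.003, 1.631]
contact_force: [-3.5, -4.9, 3.0]
grip_width: 14.5
finger_force: 30.0
time: 23.18
tool_pos: [555.7, -216.4, 32.4]
tcp_rot: [-3.141, 0.003, 1.632]
contact_force: [-3.6, -7.4, 1.5]
grip_width: 14.4
finger_force: 30.0
(np.float64(264.7692693666256), np.float64(168.671920506336)) (np.float64(265.25126143591234), np.float64(175.34164689479547))
[265, 174]
[[127 127  97  93 100  83  46  64  79  35  94 120 162 199 197 201 207]
 [109 114 167 186 153 111 107 117 104  41  84 121 161 197 202 198 199]
 [132 185 193 197 172 116 117 119 107  41  81 120 163 196 199 198 195]
 [132 190 192 195 176 118 118 117  88  35  78 120 165 194 179 197 196]
 [183 194 196 197 186 127 119 118  71  29  75 138 190 152  97 186 199]
 [198 201 201 201 203 181 136 118  69  98 113 180 202 185 137 133 192]
 [180 201 204 205 201 202 186 116  72 133 181 187 144 104  87  89 182]
 [129 174 204 204 206 210 198 128  60 102 118 123 103  80  68  81 154]
 [ 95 112 170 218 232 234 214 120  93 109 115 116 106 112 149 174 179]
 [128 189 226 237 237 237 195  77
[... 612 characters left out ...]
134 126 125 125 137 166 141  71  89 182 204 184 229 240 240]
 [187 191 180 219 170 136 185 192 121  73 138 224 224 223 238 238 240]
 [166 182 187 209 149 136 186 188 106  71 177 239 238 238 240 240 239]
 [162 172 135 144 130 134 136 123  77  75 181 239 239 238 238 239 239]
 [164 152 129 130 142 170 175 101  78  96 184 234 240 240 238 233 220]
 [138 126 135 155 203 206 208 196 171 166 187 234 237 239 231 197 195]
 [203 190 203 203 209 208 203 194 198 222 235 238 233 220 207 161 127]
 [171 183 211 211 212 209 189 209 234 238 236 227 209 207 211 204 156]
 [110 153 228 218 198 179 193 236 237 231 215 207 210 213 212 213 206]
 [131 170 225 197 189 186 143 199 223 207 208 210 212 212 210 212 211]]
```

No clear stop is felt, and the pads may be sliding along the knob. Release, lift, back off and locate the knob by mask.

```bash
python3 -m crank '[[0,0,0,0,0,0],[0,0,0,0,0,0],[0,0,-0.04,0,0,0],[0,0,-0.05,0,0,0],[-0.02,0,-0.03,0,0,0]]' 42
python3 -m crank '[[-0.05,0,0,0,0,0],[-0.05,0,0,0,0,0],[0,0,0,0,0,0],[0,0,0,0,0,0]]'
python3 - <<'E'
from h import *
import pickle
c=cap('wrist'); pickle.dump(c,open('w7.pkl','wb'))
g=cv2.cvtColor(c['color'],cv2.COLOR_BGR2GRAY)
# dark blobs
m=cv2.morphologyEx((g<45).astype(np.uint8),cv2.MORPH_OPEN,np.ones((3,3)))
n,l,st,ce=cv2.connectedComponentsWithStats(m)
for i in range(1,n):
    if 30<st[i,4]<3000: print(st[i].tolist(),ce[i].round(1))
print('exp knob top',proj(c,[556.3,-222.8,71]),'arm end base',proj(c,[556.3,-222.8,43]),'pivot',proj(c,[506.4,-225.8,43]),'grip top',proj(c,[592,-152,73]))
# circle-like holes/windows of template: bright plate mask corners
E
```

```text
time: 23.9
tool_pos: [558.2, -233.4, 154.6]
tcp_rot: [3.139, 0.001, 1.633]
contact_force: [1.5, -0.7, 0.0]
grip_width: 38.5
finger_force: 0.0
time: 24.4
tool_pos: [563.0, -333.3, 151.5]
tcp_rot: [-3.141, -0.001, 1.631]
contact_force: [-0.0, 0.5, 0.5]
grip_width: 38.4
finger_force: 0.0
[364, 0, 23, 26, 548] [374.1  12. ]
[130, 12, 22, 26, 469] [140.1  24.3]
[322, 62, 18, 19, 291] [330.5  70.9]
[272, 69, 11, 10, 97] [276.9  73.6]
[628, 86, 12, 75, 628] [635.  127.8]
[428, 95, 6, 50, 223] [430.5 119.2]
[620, 175, 20, 76, 733] [631.9 219.7]
[593, 242, 19, 20, 205] [600.9 252. ]
[0, 295, 25, 68, 921] [  8.  334.3]
exp knob top (np.float64(330.22418635405023), np.float64(68.9141251572608)) arm end base (np.float64(330.3384967195311), np.float64(72.32940752529872)) pivot (np.float64(277.1118340053894), np.float64(73.58626447051132)) grip top (np.float64(376.953264221208), np.float64(-5.384716046854123))
```

The knob blob at (330.5,70.9) matches its expected place at the stop (about (330,70.6)), and the pivot matches too. I'll confirm with a gentle push from the -y side with shut fingers.

```bash
python3 -m crank '[[0.043,-0.001,0,0,0,0],[0.041,-0.001,0.02,0,0,0],[0,0,0.03,0,0,0],[0,0,0.03,0,0,0],[0,0,0.025,0,0,0]]' 0
python3 -m crank '[[0,0,0.006,0,0,0],[0,0,0,0,0,0]]'
```

```text
time: 25.08
tool_pos: [556.1, -248.4, 46.3]
tcp_rot: [-3.141, -0.0, 1.633]
contact_force: [-0.3, -0.1, -0.1]
grip_width: 0.6
finger_force: 0.0
time: 25.32
tool_pos: [556.4, -249.7, 41.4]
tcp_rot: [3.141, 0.0, 1.632]
contact_force: [-0.4, 0.3, -0.0]
grip_width: 0.6
finger_force: 0.0
```

```bash
python3 -m crank '[[0.003,0,0.004,0,0,0],[0.003,0,0.003,0,0,0],[0,0,0,0,0,0]]'
python3 -m crank '[[0.002,0,0,0,0,0],[0.001,0,0,0,0,0],[0,0,0,0,0,0]]'
python3 -m crank '[[0.0015,0,0,0,0,0],[0,0,0,0,0,0]]'
```

```text
time: 25.7
tool_pos: [555.7, -244.1, 34.0]
tcp_rot: [-3.142, -0.0, 1.631]
contact_force: [-0.4, -0.6, 0.3]
grip_width: 0.3
finger_force: 0.0
time: 26.08
tool_pos: [555.7, -241.6, 34.1]
tcp_rot: [3.141, 0.0, 1.631]
contact_force: [0.1, -1.3, 1.3]
grip_width: 0.5
finger_force: 0.4
time: 26.32
tool_pos: [555.8, -241.1, 34.2]
tcp_rot: [3.141, 0.002, 1.631]
contact_force: [-0.0, -5.4, -0.0]
grip_width: 0.3
finger_force: 2.5
```

```bash
python3 -m crank '[[0.001,0,0,0,0,0],[0,0,0,0,0,0]]'
python3 -m crank '[[0.001,0,0,0,0,0],[0,0,0,0,0,0]]'
```

```text
time: 26.58
tool_pos: [555.8, -241.0, 34.2]
tcp_rot: [3.14, 0.003, 1.631]
contact_force: [-1.2, -8.1, -0.8]
grip_width: 0.6
finger_force: 3.7
time: 26.82
tool_pos: [555.8, -240.8, 34.3]
tcp_rot: [3.14, 0.005, 1.631]
contact_force: [-0.5, -10.2, -1.8]
grip_width: 0.4
finger_force: 5.0
```

Hard stop: the force rises without motion, so the arm is fully round. Back off, lift, and check the template numerically before handing in.

```bash
python3 -m crank '[[-0.006,0,0,0,0,0],[-0.006,0,-0.02,0,0,0],[-0.02,0,-0.06,0,0,0],[-0.04,0,-0.05,0,0,0],[-0.04,0,0,0,0,0]]'
python3 -m crank '[[-0.02,0,0,0,0,0],[0,0,0,0,0,0]]'
python3 - <<'E'
from h import *
c=cap('wrist'); g=cv2.cvtColor(c['color'],cv2.COLOR_BGR2GRAY)
m=cv2.morphologyEx((g<45).astype(np.uint8),cv2.MORPH_OPEN,np.ones((3,3)))
n,l,st,ce=cv2.connectedComponentsWithStats(m)
for z,P in (('knob',[556.3,-222.8,57]),('pivot',[506.4,-225.8,43]),('grip',[591.5,-152,60])):
    e=np.array(proj(c,P)); i=1+np.argmin(np.linalg.norm(ce[1:]-e,axis=1)); print(z,e.round(1),ce[i].round(1),st[i].tolist())
print(bot.get_obs()['time'])
E
```

```text
time: 27.45
tool_pos: [564.2, -350.3, 167.7]
tcp_rot: [3.134, 0.006, 1.632]
contact_force: [-0.2, -0.5, -0.5]
grip_width: 0.6
finger_force: 0.0
time: 27.7
tool_pos: [562.7, -369.3, 161.3]
tcp_rot: [-3.141, -0.001, 1.629]
contact_force: [0.4, 0.6, -0.1]
grip_width: 0.7
finger_force: 0.0
knob [332.7  34.7] [333.2  34.8] [325, 25, 18, 22, 315]
pivot [281.1  39.2] [280.9  39. ] [276, 34, 11, 11, 98]
grip [374.5 -30.4] [431.   16.5] [430, 15, 3, 4, 12]
27.75
```

```bash
python3 -c "
from plant import bot
print(bot.close_job())"
```

```text
the job is handed in; nothing more can be done
None
```

The template is on both pins, flat on the bed and against the fence; the clamp arm is round to its stop and released, and the job was handed in at about 28 s. The first grasp slipped and was redone, and the highest reading on the template was about 12 N.

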